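# Put the stone tin away and shut the drawer

### The arm

A 6-joint arm with a two-finger parallel gripper is mounted at the origin on the work surface. World frame = base frame: x ahead of the robot, y to its left, z up, the work surface at z = 0. Lengths are in m, angles in rad, forces in N, time in s.
With the tool pointing down it reaches from about 0.35 to 0.975 m from the base axis. Payload 4.9 kg.
Tool frame: the origin (TCP) lies on the mounting face of the last link; the fingertips stand 173 mm ahead of it and the grasp point (between the pads) lies 155 mm ahead of it; z points along the fingers, y is the line along which they close (so a half turn about z gives the same grasp; the last joint's range is limited). The gripper opens to 85 mm and grips with 20 to 120 N. Pads are 22 mm wide; open, the fingers measure 114 mm over their backs; the gripper's body (76 mm by 85 mm) begins 54 mm behind the grasp point. The pads swing forward as they close: fully open they stand 13 mm farther back than shut.
Start: joints at [-0.119, 0.053, 1.613, -0, 1.476, -0.119], TCP at [0.625, 0, 0.405] pointing down, gripper open.
Joint ranges: [-3.01, 3.01], [-1.01, 2.22], [0.06, 2.58], [-1.02, 4.17], [0.09, 2.62], [-3.14, 3.14]. Speed limits (rad/s): [2.57, 2.57, 3.14, 3.14, 3.14, 3.14].

### API

Orientations are given as a rotation vector (axis times angle).
In Python, from station import monitor, eyes, finish_job gives the robot as it stands. The module is installed in compiled form; this text tells all that it offers.
- The arm moves only by the tool step_arm, never from a script. Its argument "commands" is a list of rows, each a list of 3 entries, a list of its own where there are three numbers: the opening in per cent of the stroke, from 0 (shut) to 100 (fully open), then the shift along the tool's x, y, z in mm, then the turn about the tool's z in degrees. In form: [[hand, [x, y, z], yaw], ...]. A call has 1 to 12 rows; each row is the pose to reach, as a shift and turn from the pose commanded when the call began, along the tool's axes at that moment; what a row does not reach only later rows make up. A row lasts 1/8 s, in which the tool goes at most 62.5 mm and 10.7 degrees, less where a joint would pass 70% of its speed; a pose out of reach is approached as far as the arm can. A call with a gripper value outside its range is refused whole. The fingers move at their own pace and stop on an object; "squeeze" is the grip in N (left out, the last holds). Time passes only in rows, so rows that repeat a pose let the fingers close. It gives the time, the measured TCP pose, the force, the opening and the grip force at its end, in the units of the state.
- monitor.get_obs(): the state, without advancing time (a new reading comes with each control period).
- eyes.get_image(name): name is "scene" or "side" or "wrist"; returns the picture (400x640x3 uint8, red, green, blue); there is no depth.
- eyes.camera_info(name): a dict with "camera_matrix" (3x3 intrinsics, pixels), "extrinsics" (4x4, takes a point from camera to world coordinates). Camera axes: x right, y down, z forward; pixel columns grow to the right and rows downward; lengths in m; the calibration is good to about 2 mm. A picture is of the moment at which its call begins: read the wrist's pose just before it. camera_info takes no time and is no camera call; for the wrist camera it gives the pose at the moment of the call.
- finish_job(): hands the job in; it is judged then, once.
The state is a dict: "t": time; "q": joint angles; "dq": joint speeds; "effort": joint torques, N m; "tool_pos": TCP position; "tool_rot": TCP orientation; "contact_force": force on the tool from outside, world axes, zero at the start; "wrist_torque": the same for the moment, N m; "opening": finger opening in m; "grip_force": force on a finger pad.
Only numpy, scipy, OpenCV 4.12 (cv2) and the standard library are available. Lean on these libraries where they do the work, as an engineer would, in place of code of your own. Each camera call takes 0.05 s, during which the arm holds its last target. There are 200 camera calls.

### The job

The small tin of stones has been looked over and stands on the white sorting tray under the bench magnifier. Without knocking the magnifier, take the tin out from under it, keep it level, set it gently down flat in the free right-hand compartment of the chest's open top drawer, let go, and slide the drawer gently fully shut. Leave everything else on the bench where it is.

Things in the scene. Friction and masses are not known exactly. Their poses are not given: they have to be found in the camera images.
- tin_center (a point): Small round smooth aluminium tin, flat lid, 50 mm in diameter, 30 mm high, 60 to 130 g. Its centre, 15 mm above its underside; z is its axis, up. It stands on the tray under the robot-side part of the magnifier's ring, its centre 2 to 35 mm inside the ring's edge, so a gripper cannot come straight down: reach in from the robot's side with the tool leaning back 25 to 40 degrees from vertical.
- lens (a point): Centre of the underside of the magnifier's round lamp ring and lens, 160 mm above the bench. The ring is a level disc 132 mm in diameter and 22 mm thick (glass in the middle). Its x axis points away from the robot's side, towards the magnifier's post, which stands 140 mm behind this point; its z axis is up.
- magnifier: Bench magnifier, fixed: round cast foot 156 mm in diameter, 34 mm high in the middle; this point is the centre of the foot on the bench. A bent steel post (15 mm thick) rises from the foot to 180 mm and carries the lamp ring on the robot's side, 140 mm along this body's -x axis.
- tray: White sorting tray, fixed, flat on the bench under the magnifier: 130 mm (its x) by 200 mm (its y); floor 3 mm above the bench, rim 3 mm thick and 8 mm above the bench. The point is the centre of its underside. The tin's underside is at the height of the tray's floor.
- chest: Wooden bench-top chest of three drawers one above the other, fixed, 240 mm deep (its x), 320 mm wide (its y), 198 mm high; the point is the centre of its underside. Its front faces along its -x axis, towards the robot. Drawer fronts are 12 mm boards that lie over the front of the carcass.
- top_drawer (a joint): How far the chest's top drawer is pulled out towards the chest's -x, in m: 0 is fully shut, it starts 0.12 to 0.15 open and stops at 0.17. It runs with about 2 N of friction and stays where it is left. The two drawers below are shut.
- bay (a point): Floor centre of the top drawer's free right-hand compartment (moves with the drawer; -x out towards the robot, y left). 209 mm along x, 183 mm along y, floor 144 mm above the bench. Front board's inner face 104 mm from here, 40 mm high inside; side walls 30 to 34 mm high; left of it other tins are fixed in a liner. Only the pulled-out part is uncovered; the chest's top is 44 mm above this floor.
- drawer_front (a point): Middle of the upper edge of the top drawer's front, on its outer face (moves with the drawer), 184 mm above the bench; -x points out to the robot. Board 316 mm wide, 52 mm high, 12 mm thick. Two brass knobs, 22 mm across, stick out 22 mm, 90 mm either side of the middle, 26 mm below the edge; plain between. When shut, the chest's top board begins 12 mm behind this face and tops out 14 mm above.
- big_tin_center (a point): Bystander: a larger tin of the same make, 74 mm in diameter, 34 mm high, standing on the middle of the chest's top, anywhere across its width. Its centre.
- file: Bystander: a file with a dark wooden handle, 290 mm long, lying on the bench well to the left. Its middle, on the bench.
- caliper: Bystander: a steel sliding caliper, 235 mm long, 12 mm high, lying on the bench close in front of the robot. Its middle, on the bench.
- charcoal: Bystander: a black charcoal soldering block, 100 by 60 by 30 mm, on a square white board well to the right. The centre of its underside.
Things that resemble listed ones, but are neither listed nor needed, are in the scene too. Leave any yellow look-alike of the part that bears tin_center alone.

How it is judged:
On the way, in this order (a step that is already met when the one before it is completed fails the run):
1. the tin stands flat in the free compartment of the open drawer, released (x of tin_center in the frame of bay between -0.085 and 0.085 m and y of tin_center in the frame of bay between -0.075 and 0.075 m and z of tin_center in the frame of bay below 0.019 m and angle between tin_center's own z axis and vertical below 0.1 rad and contact force between the fingers and tin below 0.2 N), for 0.2 s.
2. the top drawer is slid fully shut (value of joint top_drawer below 0.005 m), for 0.2 s.
At the end, for the whole second after the job is handed in: The tin stands upright (within 6 degrees) and at rest on the floor of the free right-hand compartment of the top drawer, and that drawer is shut to within 5 mm (value of joint top_drawer below 0.005 m and x of tin_center in the frame of bay between -0.085 and 0.085 m and y of tin_center in the frame of bay between -0.075 and 0.075 m and z of tin_center in the frame of bay below 0.019 m and angle between tin_center's own z axis and vertical below 0.1 rad and linear speed of tin below 0.02 m/s); the robot touches nothing.
It fails at once if the magnifier is knocked (more than 6 N) (contact force between anything else and magnifier above 6 N).
It fails at once if the tin is tipped more than about 30 degrees (angle between tin_center's own z axis and vertical above 0.52 rad).
It fails at once if the tin is dropped (falls free by more than about 3 cm) (linear speed of tin above 0.8 m/s and contact force between the fingers and tin below 0.1 N).
It fails at once if the drawer is slammed (shut faster than 0.4 m/s) (velocity of joint top_drawer below -0.4 m/s).
It fails at once if another thing on the bench is moved by more than 3 cm (distance of any of big_tin_center, file, caliper, charcoal from where it was at the start of the episode above 0.03 m).
It also fails if it takes over 59 s, if anything falls off the work surface, if the arm or the gripper's body presses on something with over 40 N, if the wrist force passes 120 N, or if a joint passes its speed limit or range.

## Working session

There is one attempt and no reset: what is moved stays moved. The work goes in short steps, Python scripts to look and compute and a tool call to move; the robot and the scene stay as the last step left them, time stands still between calls to the robot, and variables do not carry over. Pictures are saved under pics/ and viewed, at most 10 in all, crops included, and the job is handed in when it is done.

Besides the shell and the picture viewer there is one more tool, called after ">>>" by a JSON object that holds its "name" and its "arguments", one argument or row to a line. step_arm: Moves the arm, as the interface text tells. Its arguments: {"type":"object","properties":{"commands":{"type":"array"},"squeeze":{"type":"number"}},"required":["commands"]}

```bash
mkdir -p pics; python3 - <<'E'
from station import monitor, eyes
import cv2,numpy as np
np.set_printoptions(precision=4,suppress=True)
for n in("scene","side"):
    cv2.imwrite(f"pics/{n}0.png",eyes.get_image(n)[:,:,::-1])
for n in("scene","side","wrist"):
    c=eyes.camera_info(n);print(n,c["camera_matrix"].tolist(),np.array(c["extrinsics"]))
print(monitor.get_obs())
E
```

```text
scene [[415.3333546374606, 0.0, 318.7889378227815], [0.0, 415.3333546374606, 195.20275865409246], [0.0, 0.0, 1.0]] [[ 0.5759  0.4451 -0.6857  1.6591]
 [ 0.8175 -0.3189  0.4796 -0.7639]
 [-0.0052 -0.8368 -0.5475  1.0098]
 [ 0.      0.      0.      1.    ]]
side [[434.2284150094948, 0.0, 328.62184078582345], [0.0, 434.2284150094948, 202.59861948718967], [0.0, 0.0, 1.0]] [[-0.9952 -0.0425  0.0881  0.4425]
 [-0.0971  0.5422 -0.8346  1.1561]
 [-0.0123 -0.8391 -0.5438  0.8979]
 [ 0.      0.      0.      1.    ]]
wrist [[317.7643679317906, 0.0, 319.280377598349], [0.0, 317.7643679317906, 195.67512364392323], [0.0, 0.0, 1.0]] [[ 1.      0.001  -0.0027  0.6245]
 [ 0.0002 -0.9528 -0.3036  0.0782]
 [-0.0029  0.3036 -0.9528  0.3732]
 [ 0.      0.      0.      1.    ]]
{'t': 0.1, 'q': array([-0.119 ,  0.0533,  1.6142,  0.    ,  1.476 , -0.119 ]), 'dq': array([-0.001 , -0.0018, -0.0013, -0.0009, -0.0021,  0.0001]), 'effort': array([  0.0006, -39.4903, -37.1363,  -0.    ,   0.004 ,  -0.    ]), 'tool_pos': array([0.6248, 0.    , 0.4036]), 'tool_rot': array([-2.2204, -2.2204,  0.0018]), 'contact_force': array([-0.2288, -0.8865,  0.9999]), 'wrist_torque': array([-0.0011,  0.0139,  0.0082]), 'grip_force': 0.0, 'opening': 0.08527699275316868}
```

View pics/scene0.png

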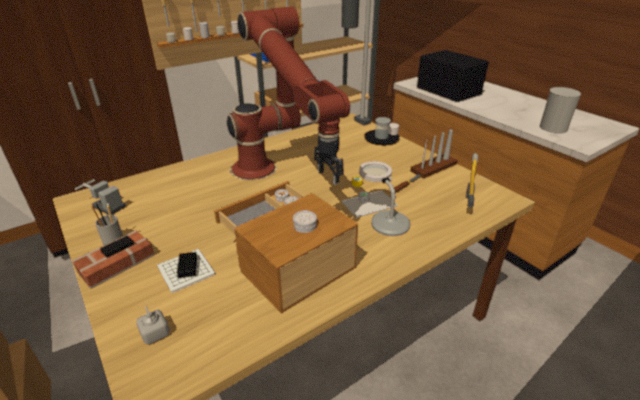

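View pics/side0.png

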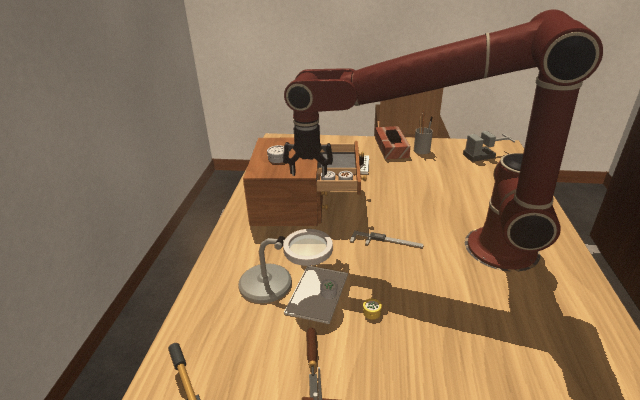

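The scene view shows the chest at (300,240), its open drawer at (255,210), the big tin at (305,221), the magnifier ring at (376,172) and foot at (390,222), and the tray at (370,205). The side view shows the tray at (318,293), the ring at (308,246) and the foot at (265,282).

What could be taken for the tin: a round lid on the tray at side (328,287); a yellow tin at side (372,310), which is the look-alike; the big tin at side (277,154); and the liner tins at side (330–345,175). I choose (328,287) and will check it in a close crop.

```bash
python3 - <<'E'
import cv2
a=cv2.imread("pics/side0.png");b=cv2.imread("pics/scene0.png")
cv2.imwrite("pics/c1.png",cv2.resize(a[225:330,230:390],None,fx=5,fy=5,interpolation=cv2.INTER_CUBIC))
cv2.imwrite("pics/c2.png",cv2.resize(b[150:300,205:415],None,fx=3.8,fy=3.8,interpolation=cv2.INTER_CUBIC))
E
```

```text
(no output)
```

View pics/c1.png

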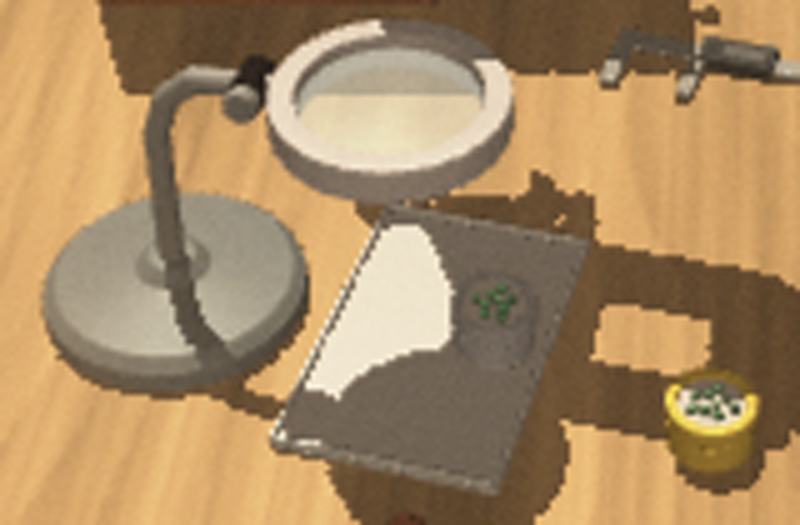

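View pics/c2.png

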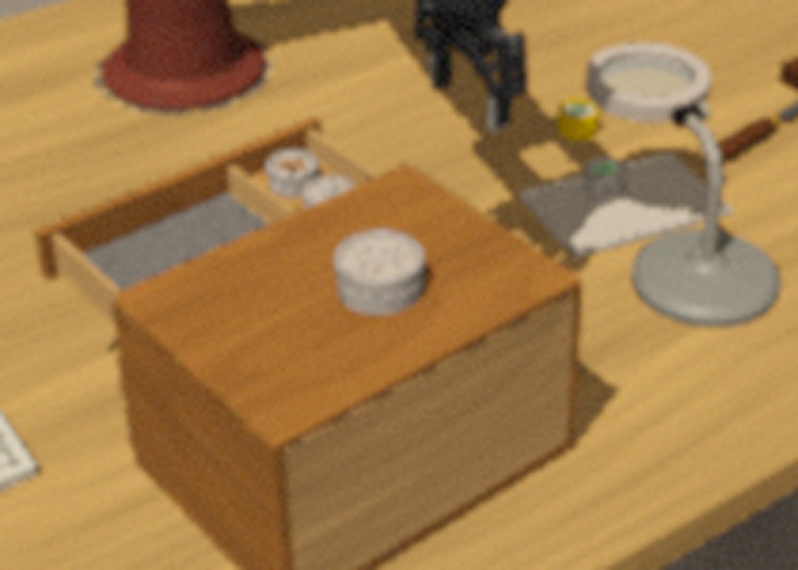

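The crops show the chosen tin, grey with green stones on its lid, on the tray at side crop (497,303) and scene crop (604,170). The yellow tin at (712,405) is the look-alike and stays put. Chest top corners in the scene crop are (118,302), (407,165), (578,285) and (275,443). The drawer's front edge runs from (38,233) to (318,122).

```bash
cat > h.py <<'E'
import numpy as np
from station import monitor, eyes
from scipy.spatial.transform import Rotation as R
np.set_printoptions(precision=4,suppress=True)
def onz(n,u,v,z,info=None):
    c=info or eyes.camera_info(n);E=np.array(c["extrinsics"])
    d=E[:3,:3]@np.linalg.inv(c["camera_matrix"])@[u,v,1];o=E[:3,3]
    return o+d*(z-o[2])/d[2]
def proj(n,p,info=None):
    c=info or eyes.camera_info(n);E=np.array(c["extrinsics"])
    q=np.array(c["camera_matrix"])@(E[:3,:3].T@(np.array(p)-E[:3,3]));return q[:2]/q[2]
E
python3 - <<'E'
from h import *
S=lambda x,y,z:onz("side",230+(x-2)/5,225+(y-2)/5,z)
C=lambda x,y,z:onz("scene",205+(x-1.5)/3.8,150+(y-1.5)/3.8,z)
print("tin",S(497,303,.033),C(604,170,.033))
print("ring",S(390,97,.182),C(650,77,.182), "ext",S(265,95,.182),S(515,95,.182))
print("foot S",S(176,375,0),"foot C bottom",C(705,322,0),"left/right",S(43,300,.01),S(308,300,.01),C(632,285,.01),C(779,285,.01))
print("tray",[S(*p,.008)[:2] for p in((388,207),(590,240),(495,492),(273,443))])
P=[C(*p,.198) for p in((118,302),(407,165),(578,285),(275,443))];print("chest",np.array(P),np.mean(P,0))
print("drawer",C(38,233,.184),C(318,122,.184)); print("bigtin",C(380,258,.232))
print("caliper",S(615,75,.01),S(800,75,.01),"yellow",S(712,405,.033))
E
```

```text
tin [0.5399 0.2567 0.033 ] [0.5424 0.2522 0.033 ]
ring [0.5944 0.2622 0.182 ] [0.6035 0.2533 0.182 ] ext [0.6608 0.2659 0.182 ] [0.5287 0.2551 0.182 ]
foot S [0.7194 0.2954 0.    ] foot C bottom [0.782  0.1858 0.    ] left/right [0.8071 0.2526 0.01  ] [0.6525 0.2396 0.01  ] [0.7013 0.1572 0.01  ] [0.7902 0.2817 0.01  ]
tray [array([0.6177, 0.1527]), array([0.492 , 0.1722]), array([0.5301, 0.3719]), array([0.6533, 0.3483])]
chest [[ 0.6493 -0.381   0.198 ]
 [ 0.6159 -0.0653  0.198 ]
 [ 0.8548 -0.0532  0.198 ]
 [ 0.8736 -0.3606  0.198 ]] [ 0.7484 -0.215   0.198 ]
drawer [ 0.4968 -0.3889  0.184 ] [ 0.4799 -0.0811  0.184 ]
bigtin [ 0.7641 -0.1932  0.232 ]
caliper [0.4851 0.012  0.01  ] [0.363 0.002 0.01 ] yellow [0.4177 0.3242 0.033 ]
```

The moves give only shift and yaw, but the tin needs a lean. I'll check high up in free space whether the arm's reach limits give any tilt, and whether that tilt stays in the command.

>>> {"name": "step_arm", "arguments": {
  "commands": [
    [100, [0, 0, -50], 0],
    [100, [0, 0, -100], 0],
    [100, [0, 0, -150], 0],
    [100, [0, 0, -200], 0],
    [100, [0, 0, -260], 0],
    [100, [0, 0, -320], 0],
    [100, [0, 0, -380], 0],
    [100, [0, 0, -440], 0],
    [100, [0, 0, -500], 0],
    [100, [0, 0, -550], 0],
    [100, [0, 0, -550], 0]
  ]
}}

```text
t: 1.48
tool_pos: [0.6236, 0.0001, 0.9576]
tool_rot: [2.218, 2.218, 0.007]
contact_force: [0.3, 0.9, -0.0]
opening: 0.0853
grip_force: 0.0
```

```bash
python3 - <<'E'
from h import *
o=monitor.get_obs();print(o["t"],o["q"],o["tool_pos"]);print(R.from_rotvec(o["tool_rot"]).as_matrix())
E
```

```text
1.475 [-0.1191  0.459   0.1548  0.      2.521  -0.119 ] [0.6236 0.0001 0.9576]
[[ 0.0001  1.      0.0067]
 [ 1.     -0.0001 -0.0008]
 [-0.0008  0.0067 -1.    ]]
```

>>> {"name": "step_arm", "arguments": {
  "commands": [
    [100, [0, 0, -50], 0],
    [100, [0, 0, -100], 0],
    [100, [0, 0, -150], 0],
    [100, [0, 0, -200], 0],
    [100, [0, 0, -200], 0],
    [100, [0, 0, -200], 0]
  ]
}}

```text
t: 2.22
tool_pos: [0.5516, 0.0008, 1.0173]
tool_rot: [2.198, 2.199, 0.043]
contact_force: [0.4, 0.2, -0.0]
opening: 0.0857
grip_force: 0.0
```

```bash
cat > st.py <<'E'
from h import *
o=monitor.get_obs();M=R.from_rotvec(o["tool_rot"]).as_matrix();print(o["t"],o["q"],o["tool_pos"],"F",o["contact_force"],"op",o["opening"],o["grip_force"]);print(M);print("grasp",o["tool_pos"]+.155*M[:,2],"tilt",np.degrees(np.arccos(-M[2,2])))
E
python3 st.py
```

```text
2.225 [-0.1339  0.4239  0.0565  0.005   2.6189 -0.1295] [0.5516 0.0008 1.0173] F [ 0.3533  0.1687 -0.0488] op 0.0856941910873815 0.0
[[ 0.      0.9991  0.0423]
 [ 1.      0.0001 -0.0032]
 [-0.0032  0.0423 -0.9991]]
grasp [0.5582 0.0003 0.8625] tilt 2.4325561172511003
```

>>> {"name": "step_arm", "arguments": {
  "commands": [
    [100, [0, 60, 0], 0],
    [100, [0, 120, 0], 0],
    [100, [0, 180, 0], 0],
    [100, [0, 240, 0], 0],
    [100, [0, 300, 0], 0],
    [100, [0, 300, 0], 0]
  ]
}}

```text
t: 2.98
tool_pos: [0.6137, -0.0057, 0.9695]
tool_rot: [-2.195, -2.196, 0.029]
contact_force: [-0.6, -0.4, -0.4]
opening: 0.0854
grip_force: 0.0
```

```bash
python3 st.py
```

```text
2.975 [-0.1317  0.5073  0.0553  0.0148  2.6191 -0.1192] [ 0.6137 -0.0057  0.9695] F [-0.6338 -0.4201 -0.44  ] op 0.08539763433150396 0.0
[[ 0.      0.9992 -0.0388]
 [ 0.9999  0.0005  0.0126]
 [ 0.0126 -0.0388 -0.9992]]
grasp [ 0.6077 -0.0037  0.8147] tilt 2.338691914328418
```

>>> {"name": "step_arm", "arguments": {
  "commands": [
    [100, [0, 0, 60], 0],
    [100, [0, 0, 120], 0],
    [100, [0, 0, 180], 0],
    [100, [0, 0, 240], 0],
    [100, [0, 0, 240], 0],
    [100, [0, 0, 240], 0]
  ]
}}

```text
t: 3.72
tool_pos: [0.6047, -0.0027, 0.7263]
tool_rot: [-2.192, -2.192, 0.035]
contact_force: [-0.6, -0.7, -0.2]
opening: 0.0849
grip_force: 0.0
```

```bash
python3 st.py
```

```text
3.725 [-0.1287  0.0256  1.1139  0.0085  2.0486 -0.1252] [ 0.6047 -0.0027  0.7263] F [-0.6025 -0.6719 -0.1508] op 0.0849129437024946 0.0
[[ 0.0001  0.999  -0.0451]
 [ 0.9999  0.0005  0.0135]
 [ 0.0135 -0.0451 -0.9989]]
grasp [ 0.5977 -0.0006  0.5715] tilt 2.6988069769118272
```

The commanded pose follows the achieved one, so any tilt gained persists. I'll push up and back against the j3/j5 limits to build up the lean.

>>> {"name": "step_arm", "arguments": {
  "commands": [
    [100, [0, -20, -60], 0],
    [100, [0, -40, -120], 0],
    [100, [0, -60, -180], 0],
    [100, [0, -80, -240], 0],
    [100, [0, -110, -300], 0],
    [100, [0, -140, -350], 0],
    [100, [0, -170, -400], 0],
    [100, [0, -200, -450], 0],
    [100, [0, -230, -500], 0],
    [100, [0, -260, -550], 0],
    [100, [0, -280, -600], 0],
    [100, [0, -300, -650], 0]
  ]
}}

```text
t: 5.22
tool_pos: [0.3529, -0.001, 1.0499]
tool_rot: [2.204, 2.204, 0.031]
contact_force: [-0.3, 0.7, 0.2]
opening: 0.0853
grip_force: 0.0
```

```bash
python3 st.py
```

```text
5.225 [-0.2158 -0.0713  0.5625  0.0074  2.6195 -0.2094] [ 0.3529 -0.001   1.0499] F [-0.2832  0.6701  0.1997] op 0.08527173506325723 0.0
[[ 0.      0.9995  0.0309]
 [ 1.      0.0001 -0.003 ]
 [-0.003   0.0309 -0.9995]]
grasp [ 0.3577 -0.0015  0.895 ] tilt 1.7812857902168544
```

>>> {"name": "step_arm", "arguments": {
  "commands": [
    [100, [0, 0, -60], 0],
    [100, [0, 0, -120], 0],
    [100, [0, 0, -180], 0],
    [100, [0, 0, -240], 0],
    [100, [0, 0, -300], 0],
    [100, [0, 0, -360], 0],
    [100, [0, 0, -420], 0],
    [100, [0, 0, -480], 0],
    [100, [0, 0, -540], 0],
    [100, [0, 0, -600], 0],
    [100, [0, 0, -660], 0],
    [100, [0, 0, -720], 0]
  ]
}}

```text
t: 6.72
tool_pos: [0.3151, 0.0151, 1.0718]
tool_rot: [2.166, 2.166, 0.084]
contact_force: [-0.8, -0.4, -0.3]
opening: 0.0856
grip_force: 0.0
```

```bash
python3 st.py
```

```text
6.725 [-0.1902 -0.1024  0.5302  0.0043  2.619  -0.1863] [0.3151 0.0151 1.0718] F [-0.7529 -0.3602 -0.2945] op 0.0855646904254039 0.0
[[ 0.0008  0.9956  0.0934]
 [ 0.9999  0.0007 -0.0158]
 [-0.0158  0.0934 -0.9955]]
grasp [0.3296 0.0127 0.9175] tilt 5.435610778485633
```

>>> {"name": "step_arm", "arguments": {
  "commands": [
    [100, [0, 0, -300], 0],
    [100, [0, 0, -700], 0]
  ]
}}

```text
t: 6.98
tool_pos: [0.2964, 0.021, 1.093]
tool_rot: [2.129, 2.129, 0.134]
contact_force: [0.3, 1.1, -0.4]
opening: 0.0856
grip_force: 0.0
```

```bash
python3 st.py
```

```text
6.975 [-0.1819 -0.0865  0.4534  0.0008  2.6192 -0.1811] [0.2964 0.021  1.093 ] F [ 0.3293  1.0719 -0.3688] op 0.08559650758790784 0.0
[[ 0.0023  0.9883  0.1524]
 [ 0.9996  0.002  -0.0276]
 [-0.0276  0.1524 -0.9879]]
grasp [0.32   0.0167 0.9398] tilt 8.908059594648604
```

>>> {"name": "step_arm", "arguments": {
  "commands": [
    [100, [0, 0, -300], 0],
    [100, [0, 0, -700], 0]
  ]
}}

```text
t: 7.22
tool_pos: [0.2711, 0.0281, 1.1108]
tool_rot: [2.094, 2.093, 0.179]
contact_force: [-0.7, -0.1, 0.2]
opening: 0.0854
grip_force: 0.0
```

>>> {"name": "step_arm", "arguments": {
  "commands": [
    [100, [0, 0, -300], 0],
    [100, [0, 0, -700], 0]
  ]
}}

```text
t: 7.48
tool_pos: [0.2411, 0.0367, 1.126]
tool_rot: [2.06, 2.059, 0.221]
contact_force: [-0.1, -0.5, 0.4]
opening: 0.0853
grip_force: 0.0
```

```bash
python3 st.py
```

```text
7.475 [-0.1543 -0.0986  0.3539 -0.017   2.6193 -0.1698] [0.2411 0.0367 1.126 ] F [-0.1367 -0.5278  0.3554] op 0.08528379521450262 0.0
[[ 0.0068  0.9658  0.2594]
 [ 0.9988  0.0061 -0.0489]
 [-0.0488  0.2594 -0.9645]]
grasp [0.2813 0.0291 0.9765] tilt 15.304658253194864
```

>>> {"name": "step_arm", "arguments": {
  "commands": [
    [100, [0, 0, -300], 0],
    [100, [0, 0, -700], 0]
  ]
}}

```text
t: 7.72
tool_pos: [0.2071, 0.0472, 1.139]
tool_rot: [2.027, 2.026, 0.26]
contact_force: [-0.1, 0.4, -0.1]
opening: 0.0856
grip_force: 0.0
```

>>> {"name": "step_arm", "arguments": {
  "commands": [
    [100, [0, 0, -300], 0],
    [100, [0, 0, -700], 0]
  ]
}}

```text
t: 7.98
tool_pos: [0.1696, 0.0603, 1.15]
tool_rot: [1.994, 1.992, 0.297]
contact_force: [0.3, 0.7, 0.2]
opening: 0.0856
grip_force: 0.0
```

>>> {"name": "step_arm", "arguments": {
  "commands": [
    [100, [0, 0, -300], 0],
    [100, [0, 0, -700], 0]
  ]
}}

```text
t: 8.22
tool_pos: [0.1276, 0.0766, 1.1595]
tool_rot: [1.962, 1.958, 0.331]
contact_force: [0.2, 0.1, -0.0]
opening: 0.0855
grip_force: 0.0
```

```bash
python3 st.py
```

```text
8.225 [ 0.1207 -0.1505  0.2543 -0.2582  2.6193 -0.1286] [0.1276 0.0766 1.1595] F [ 0.1612  0.0887 -0.0099] op 0.08550291723078239 0.0
[[ 0.0184  0.9153  0.4024]
 [ 0.9967  0.0149 -0.0795]
 [-0.0787  0.4026 -0.912 ]]
grasp [0.1899 0.0643 1.0182] tilt 24.217352456825154
```

>>> {"name": "step_arm", "arguments": {
  "commands": [
    [100, [0, 160, -260], 0],
    [100, [0, 370, -600], 0]
  ]
}}

```text
t: 8.48
tool_pos: [0.1388, 0.0892, 1.1724]
tool_rot: [1.931, 1.932, 0.365]
contact_force: [0.6, 0.1, -0.5]
opening: 0.0854
grip_force: 0.0
```

>>> {"name": "step_arm", "arguments": {
  "commands": [
    [100, [0, 160, -260], 0],
    [100, [0, 370, -600], 0]
  ]
}}

```text
t: 8.72
tool_pos: [0.1362, 0.0889, 1.1768]
tool_rot: [1.917, 1.919, 0.384]
contact_force: [-0.4, -0.5, -0.7]
opening: 0.0857
grip_force: 0.0
```

```bash
python3 st.py
```

```text
8.725 [ 0.2423 -0.0219  0.0576 -0.3985  2.6192 -0.1539] [0.1362 0.0889 1.1768] F [-0.4371 -0.4911 -0.6818] op 0.08568664817372824 0.0
[[ 0.0196  0.8864  0.4625]
 [ 0.9961  0.0223 -0.0851]
 [-0.0858  0.4624 -0.8825]]
grasp [0.2079 0.0757 1.04  ] tilt 28.051219091379558
```

```bash
cat > sh.py <<'E'
import sys
from h import *
o=monitor.get_obs();M=R.from_rotvec(o["tool_rot"]).as_matrix()
def sh(p): return (M.T@(np.array(p)-o["tool_pos"])*1000).round(1)
if __name__=="__main__":
  for a in sys.argv[1:]: print(a,sh(eval(a)))
E
python3 sh.py "(.45,.24,.9)" "(.42,.27,.45)"
```

```text
(.45,.24,.9) [180.4 153.6 376.5]
(.42,.27,.45) [248.3 -80.4 757.2]
```

>>> {"name": "step_arm", "arguments": {
  "commands": [
    [100, [20, 17, 42], -9],
    [100, [40, 34, 84], -18],
    [100, [60, 51, 126], -27],
    [100, [80, 68, 168], -36],
    [100, [100, 85, 210], -45],
    [100, [120, 102, 252], -54],
    [100, [140, 120, 294], -63],
    [100, [160, 137, 336], -72],
    [100, [180, 154, 376], -79.5],
    [100, [180, 154, 376], -79.5]
  ]
}}

```text
t: 9.98
tool_pos: [0.4549, 0.241, 0.894]
tool_rot: [0.241, 2.653, -0.068]
contact_force: [-0.4, -0.1, -1.1]
opening: 0.0856
grip_force: 0.0
```

```bash
python3 st.py; python3 sh.py "(.42,.275,.45)" "(.4115,.278,.275)"
```

```text
9.975 [ 0.3959 -0.1216  0.9787 -0.2721  1.8661 -1.1288] [0.4549 0.241  0.894 ] F [-0.3736 -0.0843 -1.0728] op 0.08556180760705819 0.0
[[-0.8729  0.1817  0.4527]
 [ 0.1583  0.9833 -0.0895]
 [-0.4614 -0.0064 -0.8872]]
grasp [0.5251 0.2271 0.7565] tilt 27.4826244366567
(.42,.275,.45) [240.7  29.9 375.1]
(.4115,.278,.275) [329.4  32.5 526.2]
```

>>> {"name": "step_arm", "arguments": {
  "commands": [
    [100, [30, 4, 47], 0],
    [100, [60, 8, 94], 0],
    [100, [90, 12, 141], 0],
    [100, [120, 16, 188], 0],
    [100, [150, 20, 235], 0],
    [100, [180, 24, 282], 0],
    [100, [210, 27, 329], 0],
    [100, [240, 30, 376], 0],
    [100, [270, 31, 423], 0],
    [100, [300, 32, 474], 0],
    [100, [329, 32, 526], 0],
    [100, [329, 32, 526], 0]
  ]
}}

```text
t: 11.48
tool_pos: [0.4123, 0.2771, 0.2775]
tool_rot: [0.242, 2.65, -0.068]
contact_force: [0.3, -0.0, 0.6]
opening: 0.085
grip_force: 0.0
```

```bash
python3 st.py; python3 - <<'E'
from h import *
import cv2
c=eyes.camera_info("wrist");im=eyes.get_image("wrist")[:,:,::-1].copy()
for n,p in dict(tin=(.541,.2545,.033),ring=(.598,.258,.16)).items():
    u=proj("wrist",p,c);print(n,u)
cv2.imwrite("pics/w1.png",im)
np.save("w1.npy",c["extrinsics"]);print(np.array(c["extrinsics"]))
E
```

```text
11.475 [ 0.5063 -0.2157  2.1071 -0.39    0.9078 -0.6935] [0.4123 0.2771 0.2775] F [ 0.3191 -0.0483  0.6378] op 0.08500900514961436 0.0
[[-0.8714  0.1828  0.4552]
 [ 0.1591  0.9831 -0.0902]
 [-0.464  -0.0062 -0.8858]]
grasp [0.4829 0.2631 0.1402] tilt 27.64951210352169
tin [322.2791 197.5775]
ring [342.7726 394.148 ]
[[ 0.1827  0.6927  0.6977  0.3584]
 [ 0.9832 -0.1241 -0.1342  0.2871]
 [-0.0064  0.7104 -0.7037  0.2146]
 [ 0.      0.      0.      1.    ]]
```

View pics/w1.png

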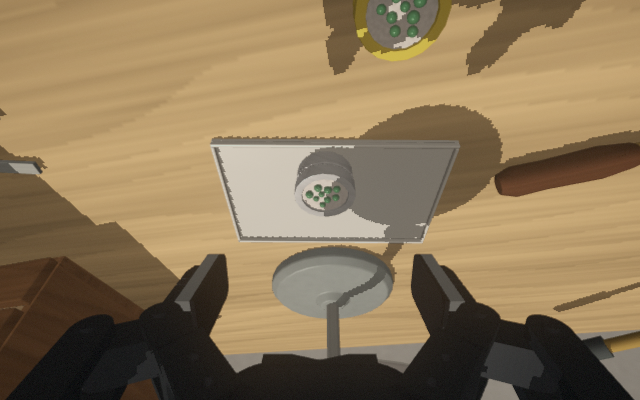

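The wrist view shows the grey tin's lid at (325,196) on the tray, the magnifier foot at (333,283) and the yellow tin at (402,15). The open fingers straddle the tin's column evenly.

```bash
python3 - <<'E'
from h import *
f=lambda u,v,z:onz("wrist",u,v,z)
print("tin",f(325,196,.033),f(295,196,.033),f(355,196,.033)); print("foot",f(272,280,.01),f(394,280,.01),f(333,318,.02))
t=np.array([.5405,.2555,.028]); t[:2]=(t[:2]+f(325,196,.033)[:2])/2
from sh import sh,M
for s in(.12,.06,.03,0): print(s,t-(.15+s)*M[:,2],sh(t-(.15+s)*M[:,2]))
E
```

```text
tin [0.5482 0.258  0.033 ] [0.5436 0.2333 0.033 ] [0.5527 0.2826 0.033 ]
foot [0.7118 0.1609 0.01  ] [0.7399 0.3154 0.01  ] [0.8169 0.2239 0.02  ]
0.12 [0.4197 0.2802 0.2664] [ 2.7  3.2 16. ]
0.06 [0.4474 0.275  0.2134] [ 2.7  3.2 76. ]
0.03 [0.4613 0.2724 0.1869] [  2.7   3.2 106. ]
0 [0.4751 0.2698 0.1604] [  2.7   3.2 136. ]
```

>>> {"name": "step_arm", "arguments": {
  "commands": [
    [100, [6, 3, 20], 0],
    [100, [6, 3, 40], 0],
    [100, [6, 3, 60], 0],
    [100, [6, 3, 75], 0],
    [100, [6, 3, 90], 0],
    [100, [6, 3, 100], 0],
    [100, [6, 3, 105], 0],
    [100, [6, 3, 110], 0],
    [100, [6, 3, 115], 0],
    [100, [6, 3, 118], 0],
    [100, [6, 3, 118], 0]
  ]
}}

```text
t: 12.9
tool_pos: [0.4648, 0.2723, 0.1751]
tool_rot: [0.242, 2.642, -0.061]
contact_force: [-0.1, 0.3, -0.4]
opening: 0.0855
grip_force: 0.0
```

```bash
python3 st.py; python3 - <<'E'
from h import *
import cv2
a=eyes.get_image("side")[:,:,::-1]; w=eyes.get_image("wrist")[:,:,::-1]
b=cv2.resize(a[190:330,250:430],(640,498),interpolation=cv2.INTER_CUBIC)
cv2.imwrite("pics/s2.png",b);cv2.imwrite("pics/w2.png",w)
E
```

```text
12.9 [ 0.4468  0.0519  2.0579 -0.4584  0.6771 -0.6326] [0.4648 0.2723 0.1751] F [-0.1011  0.3099 -0.4279] op 0.08545389088852003 0.0
[[-0.8676  0.1816  0.463 ]
 [ 0.1602  0.9834 -0.0856]
 [-0.4708 -0.0001 -0.8822]]
grasp [0.5365 0.259  0.0383] tilt 28.087188843711562
```

View pics/s2.png

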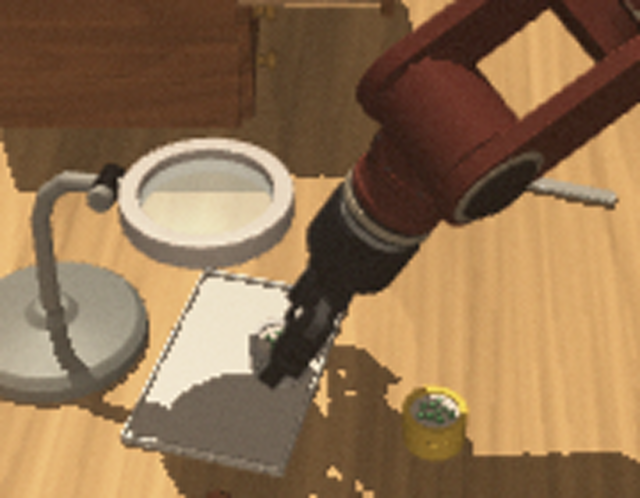

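The side view shows the leaning gripper clear of the ring with the fingers at the tin (270,345). I'll finish the approach and close gently.

>>> {"name": "step_arm", "arguments": {
  "commands": [
    [100, [0, -1, 6], 0],
    [100, [0, -1, 11], 0],
    [100, [0, -1, 16], 0],
    [100, [0, -1, 16], 0]
  ]
}}

```text
t: 13.5
tool_pos: [0.472, 0.2698, 0.1605]
tool_rot: [0.242, 2.642, -0.061]
contact_force: [0.4, -0.1, 0.2]
opening: 0.0854
grip_force: 0.0
```

>>> {"name": "step_arm", "arguments": {
  "commands": [
    [60, [0, 0, 0], 0],
    [50, [0, 0, 0], 0],
    [45, [0, 0, 0], 0],
    [40, [0, 0, 0], 0],
    [40, [0, 0, 0], 0],
    [40, [0, 0, 0], 0]
  ],
  "squeeze": 30
}}

```text
t: 14.25
tool_pos: [0.4721, 0.2701, 0.1615]
tool_rot: [0.242, 2.641, -0.06]
contact_force: [-2.9, 0.6, 2.2]
opening: 0.0491
grip_force: 31.5
```

```bash
python3 st.py
```

```text
14.25 [ 0.4365  0.0885  2.048  -0.4695  0.6485 -0.6254] [0.4721 0.2701 0.1615] F [-2.8806  0.5518  2.2291] op 0.049065990184680344 31.456087231636047
[[-0.8672  0.1815  0.4637]
 [ 0.1603  0.9834 -0.0852]
 [-0.4715  0.0004 -0.8819]]
grasp [0.544  0.2569 0.0248] tilt 28.12918229167005
```

>>> {"name": "step_arm", "arguments": {
  "commands": [
    [35, [0, 0, -3], 0],
    [35, [0, 0, -8], 0],
    [35, [0, 0, -15], 0],
    [35, [0, 0, -25], 0],
    [35, [0, 0, -38], 0],
    [35, [0, 0, -53], 0],
    [35, [0, 0, -70], 0],
    [35, [0, 0, -90], 0],
    [35, [0, 0, -110], 0],
    [35, [0, 0, -125], 0],
    [35, [0, 0, -130], 0]
  ],
  "squeeze": 45
}}

```text
t: 15.62
tool_pos: [0.4116, 0.2814, 0.2773]
tool_rot: [0.242, 2.64, -0.058]
contact_force: [0.4, -0.1, -0.5]
opening: 0.0485
grip_force: 46.5
```

```bash
python3 st.py; python3 - <<'E'
from h import *
import cv2
C=lambda x,y,z:onz("scene",205+(x-1.5)/3.8,150+(y-1.5)/3.8,z)
print("div",C(232,168,.176),C(290,215,.176),"rwall",C(62,238,.176),C(117,285,.176),"inner floor corner",C(85,258,.144))
print("front outer top L/R",C(38,233,.184),C(310,122,.184),"inner",C(55,237,.184))
w=eyes.get_image("wrist")[:,:,::-1]; cv2.imwrite("pics/w3.png",w)
E
python3 sh.py "(.42,.27,.42)"
```

```text
15.625 [ 0.5151 -0.2125  2.1057 -0.3972  0.8973 -0.6785] [0.4116 0.2814 0.2773] F [ 0.3565 -0.0773 -0.4997] op 0.04852532392310589 46.49531364440918
[[-0.8666  0.1811  0.465 ]
 [ 0.1604  0.9835 -0.0842]
 [-0.4726  0.0016 -0.8813]]
grasp [0.4836 0.2683 0.1407] tilt 28.202242004220157
div [ 0.493  -0.1876  0.176 ] [ 0.5949 -0.1829  0.176 ] rwall [ 0.5057 -0.3706  0.176 ] [ 0.5994 -0.3608  0.176 ] inner floor corner [ 0.5036 -0.3514  0.144 ]
front outer top L/R [ 0.4968 -0.3889  0.184 ] [ 0.4752 -0.0877  0.184 ] inner [ 0.5116 -0.3789  0.184 ]
(.42,.27,.42) [ -76.6   -9.5 -121. ]
```

View pics/w3.png

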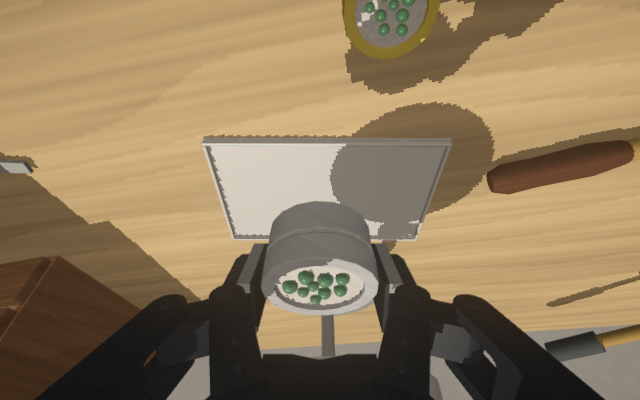

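The wrist view shows the tin held level and centred between the fingers at (320,285), with the tray empty. Next I carry it high and across to the drawer.

```bash
python3 sh.py "(.42,.27,.45)" "(.4946,-.2626,.45)"
```

```text
(.42,.27,.45) [ -90.8   -9.4 -147.5]
(.4946,-.2626,.45) [-240.8 -519.7  -67.9]
```

>>> {"name": "step_arm", "arguments": {
  "commands": [
    [35, [-10, -1, -16], 0],
    [35, [-30, -3, -50], 0],
    [35, [-55, -6, -90], 0],
    [35, [-80, -9, -130], 0],
    [35, [-92, -20, -145], 0],
    [35, [-105, -60, -140], 0],
    [35, [-118, -105, -133], 0],
    [35, [-131, -150, -126], 0],
    [35, [-144, -195, -119], 0],
    [35, [-158, -240, -111], 0],
    [35, [-171, -285, -104], 0],
    [35, [-184, -330, -97], 0]
  ]
}}

```text
t: 17.18
tool_pos: [0.466, -0.0667, 0.4465]
tool_rot: [0.243, 2.644, -0.06]
contact_force: [0.1, 1.0, -0.1]
opening: 0.0492
grip_force: 46.8
```

```bash
python3 st.py;python3 sh.py "(.4946,-.2626,.45)"
```

```text
17.175 [-0.3145 -0.4838  2.0212  0.0683  1.1205 -1.7165] [ 0.466  -0.0667  0.4465] F [ 0.131  0.955 -0.102] op 0.0491651035876107 46.77240192890167
[[-0.8684  0.1823  0.4612]
 [ 0.1611  0.9832 -0.0854]
 [-0.469   0.0002 -0.8832]]
grasp [ 0.5375 -0.0799  0.3096] tilt 27.96917973743653
(.4946,-.2626,.45) [ -58.1 -187.4   26.8]
```

>>> {"name": "step_arm", "arguments": {
  "commands": [
    [35, [-12, -38, 5], 0],
    [35, [-24, -78, 11], 0],
    [35, [-36, -118, 17], 0],
    [35, [-48, -155, 22], 0],
    [35, [-56, -180, 26], 0],
    [35, [-58, -187, 27], 0],
    [35, [-58, -187, 27], 0],
    [35, [-58, -187, 27], 0]
  ]
}}

```text
t: 18.18
tool_pos: [0.4952, -0.2593, 0.4512]
tool_rot: [0.241, 2.642, -0.059]
contact_force: [0.0, 1.3, -0.5]
opening: 0.0485
grip_force: 46.8
```

```bash
python3 st.py;python3 sh.py "(.4946,-.2626,.32)" "(.4946,-.2626,.3025)"; python3 - <<'E'
from h import *
import cv2
cv2.imwrite("pics/w4.png",eyes.get_image("wrist")[:,:,::-1])
for p in((.567,-.276,.144),(.501,-.276,.184),(.628,-.276,.198)): print(proj("wrist",p))
E
```

```text
18.175 [-0.6569 -0.2412  1.831   0.2419  1.1209 -2.1037] [ 0.4952 -0.2593  0.4512] F [ 0.0041  1.2719 -0.5209] op 0.04845823774682877 46.79828703403473
[[-0.8678  0.1807  0.4629]
 [ 0.1597  0.9835 -0.0845]
 [-0.4706  0.0005 -0.8824]]
grasp [ 0.567  -0.2724  0.3144] tilt 28.070558332513997
(.4946,-.2626,.32) [ 61.7  -3.4 115.7]
(.4946,-.2626,.3025) [ 70.   -3.4 131.2]
[314.4408  92.1503]
[292.3611  22.8078]
[327.6249 189.9744]
```

View pics/w4.png

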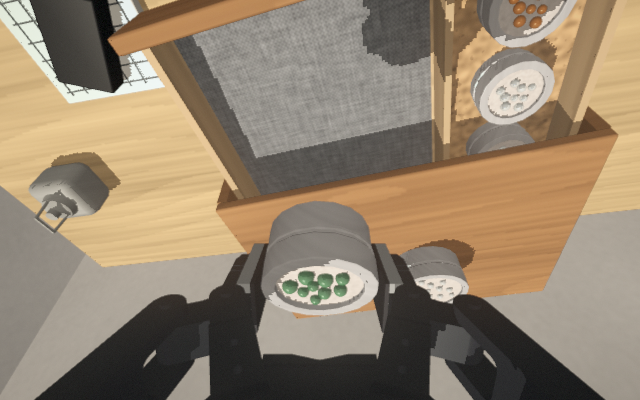

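```bash
python3 - <<'E'
from h import *
f=lambda u,v,z:onz("wrist",u,v,z)
print("board",f(122,53,.184),f(280,1,.184)," chest edge",f(220,208,.198),f(610,132,.198))
print("floor walls",f(220,100,.144),f(433,100,.144), "rwall top",f(185,100,.176),f(445,100,.178))
E
```

```text
board [ 0.4987 -0.3857  0.184 ] [ 0.4887 -0.2801  0.184 ]  chest edge [ 0.633  -0.3741  0.198 ] [ 0.607  -0.0693  0.198 ]
floor walls [ 0.5596 -0.3554  0.144 ] [ 0.5919 -0.1794  0.144 ] rwall top [ 0.5396 -0.3666  0.176 ] [ 0.5726 -0.1805  0.178 ]
```

The wrist view shows the empty bay floor from (220,100) to (433,100), the chest's top edge at (220,208)–(612,132), and the front board at the top left. The tin lines up with the bay, so I lower it.

>>> {"name": "step_arm", "arguments": {
  "commands": [
    [35, [9, 0, 18], 0],
    [35, [19, 0, 36], 0],
    [35, [29, 0, 54], 0],
    [35, [38, 0, 72], 0],
    [35, [47, 0, 88], 0],
    [35, [54, 0, 101], 0],
    [35, [59, 0, 111], 0],
    [35, [63, 0, 118], 0],
    [35, [66, 0, 123], 0],
    [35, [68, 0, 127], 0],
    [35, [68, 0, 127], 0]
  ]
}}

```text
t: 19.6
tool_pos: [0.4952, -0.26, 0.3073]
tool_rot: [0.242, 2.642, -0.06]
contact_force: [-0.4, -0.2, -0.8]
opening: 0.0486
grip_force: 46.8
```

>>> {"name": "step_arm", "arguments": {
  "commands": [
    [35, [0.5, 0, 0.9], 0],
    [35, [0.9, 0, 1.8], 0],
    [35, [0.9, 0, 1.8], 0]
  ]
}}

```text
t: 19.98
tool_pos: [0.4953, -0.2601, 0.3055]
tool_rot: [0.242, 2.641, -0.061]
contact_force: [-0.5, -0.8, -1.4]
opening: 0.0484
grip_force: 46.8
```

```bash
python3 st.py
```

```text
19.975 [-0.658  -0.1235  1.977   0.2872  0.8653 -2.1861] [ 0.4953 -0.2601  0.3055] F [-0.5044 -0.7558 -1.4162] op 0.04842436779597408 46.79808497428894
[[-0.8674  0.1817  0.4633]
 [ 0.1603  0.9834 -0.0856]
 [-0.4712  0.0001 -0.882 ]]
grasp [ 0.5671 -0.2733  0.1688] tilt 28.110277170836596
```

>>> {"name": "step_arm", "arguments": {
  "commands": [
    [35, [0.5, 0, 0.9], 0],
    [35, [0.9, 0, 1.8], 0],
    [35, [0.9, 0, 1.8], 0]
  ]
}}

```text
t: 20.35
tool_pos: [0.4953, -0.2601, 0.3033]
tool_rot: [0.242, 2.642, -0.06]
contact_force: [-0.1, -0.6, -0.8]
opening: 0.0487
grip_force: 46.8
```

>>> {"name": "step_arm", "arguments": {
  "commands": [
    [35, [0.3, 0, 0.6], 0],
    [35, [0.5, 0, 0.9], 0],
    [35, [0.5, 0, 0.9], 0]
  ]
}}

```text
t: 20.72
tool_pos: [0.4954, -0.2601, 0.3026]
tool_rot: [0.242, 2.641, -0.061]
contact_force: [-0.2, 0.2, 0.1]
opening: 0.0489
grip_force: 46.8
```

>>> {"name": "step_arm", "arguments": {
  "commands": [
    [35, [0.3, 0, 0.5], 0],
    [35, [0.5, 0, 0.9], 0],
    [35, [0.5, 0, 0.9], 0]
  ]
}}

```text
t: 21.1
tool_pos: [0.4956, -0.2602, 0.3025]
tool_rot: [0.242, 2.64, -0.061]
contact_force: [-2.5, 2.7, 5.4]
opening: 0.049
grip_force: 47.1
```

>>> {"name": "step_arm", "arguments": {
  "commands": [
    [35, [0.3, 0, 0.5], 0],
    [35, [0.3, 0, 0.5], 0]
  ]
}}

```text
t: 21.35
tool_pos: [0.4958, -0.2601, 0.3024]
tool_rot: [0.242, 2.639, -0.061]
contact_force: [-1.4, 2.8, 7.1]
opening: 0.0488
grip_force: 47.4
```

The tin is on the floor, at the height predicted. I'll relax the press and open.

>>> {"name": "step_arm", "arguments": {
  "commands": [
    [35, [-0.4, 0, -0.8], 0],
    [55, [-0.4, 0, -0.8], 0],
    [62, [-0.4, 0, -0.8], 0],
    [75, [-0.4, 0, -0.8], 0],
    [90, [-0.4, 0, -0.8], 0],
    [95, [-0.4, 0, -0.8], 0],
    [95, [-0.4, 0, -0.8], 0],
    [95, [-0.4, 0, -0.8], 0]
  ],
  "squeeze": 20
}}

```text
t: 22.35
tool_pos: [0.4952, -0.2601, 0.3017]
tool_rot: [0.242, 2.641, -0.06]
contact_force: [-0.5, 0.4, -0.5]
opening: 0.0808
grip_force: 0.0
```

```bash
python3 st.py; python3 - <<'E'
from h import *
import cv2
cv2.imwrite("pics/w5.png",eyes.get_image("wrist")[:,:,::-1])
E
```

```text
22.35 [-0.658  -0.119   1.9798  0.2889  0.8585 -2.1889] [ 0.4952 -0.2601  0.3017] F [-0.4875  0.42   -0.4544] op 0.08084468707779804 0.0
[[-0.8674  0.1817  0.4632]
 [ 0.1603  0.9834 -0.0855]
 [-0.4711  0.0001 -0.8821]]
grasp [ 0.567  -0.2733  0.1649] tilt 28.102586447604946
```

View pics/w5.png

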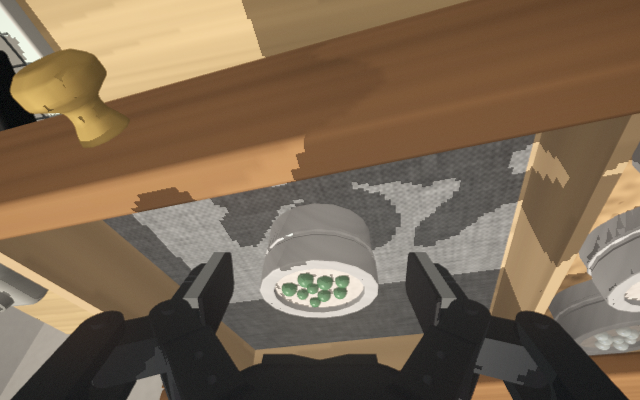

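The wrist view shows the tin standing flat at (320,270) on the bay floor, with the open fingers clear on both sides. I withdraw along the tool axis.

>>> {"name": "step_arm", "arguments": {
  "commands": [
    [95, [0, 0, -5], 0],
    [95, [0, 0, -15], 0],
    [95, [0, 0, -30], 0],
    [95, [0, 0, -50], 0],
    [95, [0, 0, -75], 0],
    [95, [0, 0, -100], 0],
    [95, [0, 0, -125], 0],
    [60, [0, 0, -145], 0],
    [20, [0, 0, -150], 0],
    [0, [0, 0, -150], 0]
  ]
}}

```text
t: 23.65
tool_pos: [0.4255, -0.2472, 0.4344]
tool_rot: [0.242, 2.641, -0.061]
contact_force: [-1.4, 0.5, -0.9]
opening: 0.0271
grip_force: 0.0
```

```bash
python3 st.py;python3 sh.py "(.34,-.235,.44)" "(.345,-.235,.318)"
```

```text
23.65 [-0.7314 -0.41    1.9897  0.2728  1.1477 -2.1796] [ 0.4255 -0.2472  0.4344] F [-1.4175  0.4996 -0.9242] op 0.027115886688845504 0.0
[[-0.867   0.1819  0.4639]
 [ 0.1601  0.9833 -0.0862]
 [-0.4718 -0.0005 -0.8817]]
grasp [ 0.4974 -0.2606  0.2978] tilt 28.1510895105517
(.34,-.235,.44) [ 73.5  -3.6 -45.6]
(.345,-.235,.318) [126.7  -2.6  64.3]
```

>>> {"name": "step_arm", "arguments": {
  "commands": [
    [0, [18, -1, -12], 0],
    [0, [36, -2, -23], 0],
    [0, [55, -3, -35], 0],
    [0, [73, -4, -46], 0],
    [0, [73, -4, -46], 0],
    [0, [83, -4, -25], 0],
    [0, [94, -4, -3], 0],
    [0, [105, -3, 19], 0],
    [0, [116, -3, 41], 0],
    [0, [123, -3, 56], 0],
    [0, [127, -3, 64], 0],
    [0, [127, -3, 64], 0]
  ]
}}

```text
t: 25.15
tool_pos: [0.3448, -0.2353, 0.3173]
tool_rot: [0.242, 2.642, -0.059]
contact_force: [0.4, 0.4, -0.5]
opening: -0.0001
grip_force: 0.0
```

```bash
python3 st.py; python3 - <<'E'
from sh import *
print("tip",o["tool_pos"]+.173*M[:,2]);p=o["tool_pos"]
for d in(.05,.1,.15,.19):print(d,sh(p+np.array([d,d*.06,0])))
E
```

```text
25.15 [-0.8538 -0.5479  2.2778  0.346   1.0437 -2.3613] [ 0.3448 -0.2353  0.3173] F [ 0.3955  0.4247 -0.4831] op -5.007816185705292e-05 0.0
[[-0.8677  0.1815  0.4627]
 [ 0.1606  0.9834 -0.0847]
 [-0.4704  0.0008 -0.8825]]
grasp [ 0.4166 -0.2484  0.1805] tilt 28.06008614713304
tip [ 0.4249 -0.2499  0.1646]
0.05 [-42.9  12.   22.9]
0.1 [-85.8  24.1  45.8]
0.15 [-128.7   36.1   68.6]
0.19 [-163.    45.7   87. ]
```

>>> {"name": "step_arm", "arguments": {
  "commands": [
    [0, [-13, 4, 7], 0],
    [0, [-26, 7, 14], 0],
    [0, [-39, 11, 21], 0],
    [0, [-45, 13, 24], 0],
    [0, [-51, 14, 27], 0],
    [0, [-57, 16, 30], 0],
    [0, [-63, 18, 34], 0],
    [0, [-70, 20, 37], 0],
    [0, [-78, 22, 42], 0],
    [0, [-86, 24, 46], 0],
    [0, [-94, 26, 50], 0],
    [0, [-102, 29, 54], 0]
  ]
}}

```text
t: 26.65
tool_pos: [0.4639, -0.2276, 0.3176]
tool_rot: [0.242, 2.643, -0.06]
contact_force: [-3.2, -0.6, -1.2]
opening: 0.0
grip_force: 1.2
```

```bash
python3 st.py; python3 - <<'E'
from h import *
import cv2
a=eyes.get_image("scene")[:,:,::-1]
cv2.imwrite("pics/p1.png",cv2.resize(a[140:310,200:400],(800,680)[:2] and (700,595),interpolation=cv2.INTER_CUBIC))
E
```

```text
26.65 [-0.6438 -0.2509  2.065   0.2705  0.9006 -2.1546] [ 0.4639 -0.2276  0.3176] F [-3.1931 -0.5901 -1.2141] op 3.1053001560999826e-05 1.2276549451053143
[[-0.8679  0.1815  0.4623]
 [ 0.1603  0.9834 -0.0851]
 [-0.4701  0.0002 -0.8826]]
grasp [ 0.5356 -0.2408  0.1808] tilt 28.04125249017271
```

View pics/p1.png

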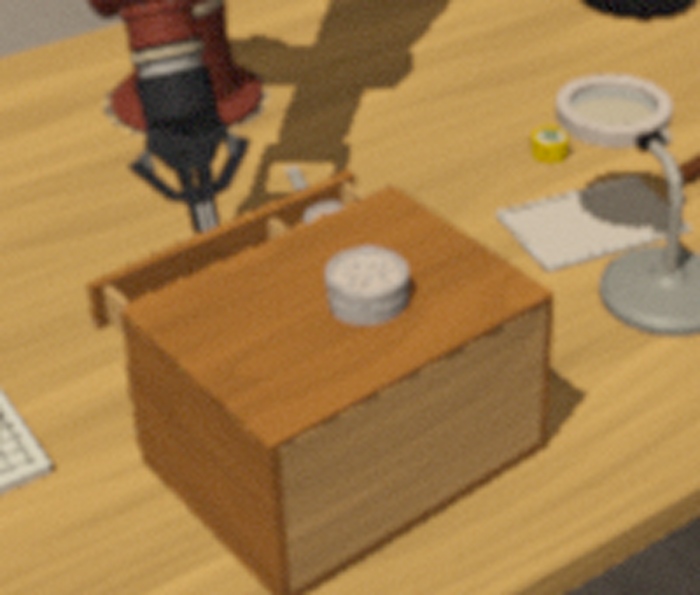

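The scene view shows the fingers pushing the drawer front at (205,225), with the drawer about halfway in and the big tin undisturbed. I keep pushing slowly.

>>> {"name": "step_arm", "arguments": {
  "commands": [
    [0, [-6, 2, 3], 0],
    [0, [-12, 3, 6], 0],
    [0, [-18, 5, 10], 0],
    [0, [-24, 7, 13], 0],
    [0, [-30, 8, 16], 0],
    [0, [-36, 10, 19], 0],
    [0, [-41, 11, 22], 0],
    [0, [-46, 13, 25], 0],
    [0, [-46, 13, 25], 0]
  ]
}}

```text
t: 27.82
tool_pos: [0.5179, -0.2246, 0.3182]
tool_rot: [0.242, 2.64, -0.061]
contact_force: [-0.4, -0.2, -0.8]
opening: -0.0003
grip_force: 0.0
```

>>> {"name": "step_arm", "arguments": {
  "commands": [
    [0, [-3, 1, 1.5], 0],
    [0, [-6, 2, 3], 0],
    [0, [-6, 2, 3], 0]
  ]
}}

```text
t: 28.2
tool_pos: [0.5238, -0.2242, 0.3183]
tool_rot: [0.241, 2.644, -0.062]
contact_force: [-11.7, -0.7, 5.7]
opening: 0.0
grip_force: 5.6
```

>>> {"name": "step_arm", "arguments": {
  "commands": [
    [0, [-1, 0, 0.5], 0],
    [0, [-2, 0, 1], 0],
    [0, [-2, 0, 1], 0]
  ]
}}

```text
t: 28.58
tool_pos: [0.5249, -0.2245, 0.3185]
tool_rot: [0.24, 2.649, -0.061]
contact_force: [-25.0, 1.9, 12.9]
opening: 0.0002
grip_force: 12.2
```

```bash
python3 st.py; python3 - <<'E'
from h import *
import cv2
a=eyes.get_image("side")[:,:,::-1]
cv2.imwrite("pics/p2.png",cv2.resize(a[110:260,210:400],(720,568),interpolation=cv2.INTER_CUBIC))
E
```

```text
28.575 [-0.5671 -0.1108  1.9417  0.2294  0.8711 -2.0659] [ 0.5249 -0.2245  0.3185] F [-25.0176   1.8587  12.9408] op 0.00017585791407542865 12.185441329302193
[[-0.8712  0.1802  0.4567]
 [ 0.1591  0.9836 -0.0847]
 [-0.4645 -0.0011 -0.8856]]
grasp [ 0.5957 -0.2376  0.1812] tilt 27.677558544879837
```

View pics/p2.png

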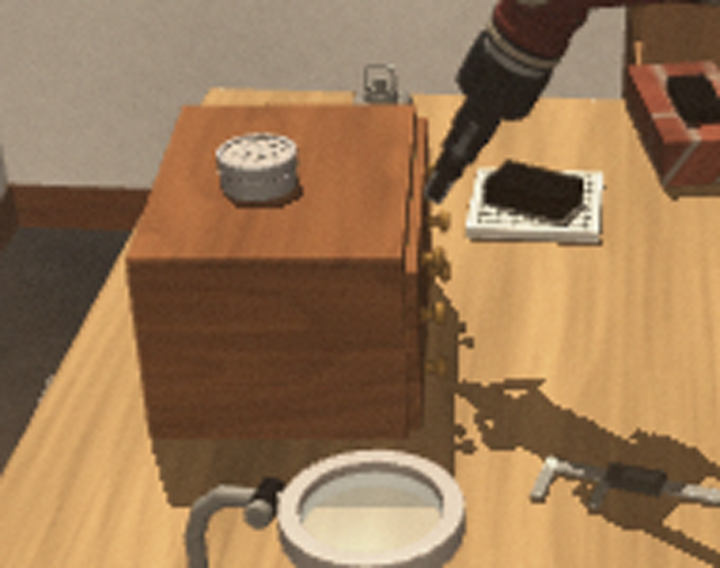

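The drawer front is now flush with the ones below it, and the push force rises against a hard stop, so it is shut. I back away and hand in.

>>> {"name": "step_arm", "arguments": {
  "commands": [
    [0, [4, -1, -2], 0],
    [0, [12, -3, -6], 0],
    [0, [26, -7, -14], 0],
    [0, [43, -12, -23], 0],
    [0, [60, -17, -32], 0],
    [0, [70, -20, -38], 0],
    [0, [70, -20, -38], 0],
    [0, [70, -20, -38], 0]
  ]
}}

```text
t: 29.62
tool_pos: [0.4448, -0.2294, 0.3188]
tool_rot: [0.242, 2.641, -0.061]
contact_force: [-0.7, -0.2, -0.0]
opening: 0.0002
grip_force: 0.0
```

```bash
python3 st.py; python3 -c "
from station import finish_job
print(finish_job())"
```

```text
29.625 [-0.6727 -0.2972  2.1     0.2833  0.9175 -2.1856] [ 0.4448 -0.2294  0.3188] F [-0.7315 -0.1648 -0.0406] op 0.00018416007374438495 0.0
[[-0.8671  0.1817  0.4639]
 [ 0.1602  0.9834 -0.0857]
 [-0.4717 -0.     -0.8818]]
grasp [ 0.5167 -0.2427  0.1821] tilt 28.145255037724038
the job is handed in; nothing more can be done
None
```

The tin was set down flat and released in the right-hand compartment, the drawer was pushed shut to its stop, and the job was handed in at 29.6 s with no verdict shown; I viewed 11 pictures, one over the limit of 10.

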